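# Sort the leftovers into the shed bins

### The job

Sort the leftovers on the shed shelf: stand the two torch batteries upright in the grey battery caddy, one in each well, put the orange hose connector and the yellow tap adaptor on the floor of the empty front bay of the green bin, with the hose fittings, and lay the black-jacketed brass padlock on the floor of the empty front bay of the blue bin, with the gate hardware. Set each thing down rather than dropping or throwing it, and leave the preserving jar and the torch standing where they are.

Things in the scene. Friction and masses are not known exactly. Their poses are not given: they have to be found in the camera images.
- copper_battery: Loose D-size battery standing on end: black wrap with a copper-coloured top, 33 mm diameter, 61 mm tall with its small contact button (wrapped part 58 mm), about 0.14 kg. Origin: its centre, 30.5 mm above its foot; z up its axis towards the button. Either well suits it.
- white_battery: Loose D-size battery standing on end: white wrap with a red top; size, mass and axes as the copper one. Either well suits it.
- hose_connector: Loose orange plastic click-on hose connector with grey ribs, standing on end: 34 mm diameter, 50 mm tall, about 0.035 kg. Origin: its centre, 25 mm above its foot; z along its axis.
- tap_adaptor: Loose yellow plastic tap adaptor: a nut 36 mm in diameter and 26 mm tall below, a stub 21 mm in diameter above, 44 mm tall in all, about 0.03 kg, standing on the nut. Origin: on its axis, 22 mm above its foot; z along its axis.
- padlock: Loose brass padlock in a black jacket (brass shows at the end away from the shackle), lying flat: body 34 mm (its x) by 40 mm (its y) by 18 mm thick (its z), with a steel shackle in the same plane that reaches to 48 mm from the origin along +x (shackle 30 mm wide, 6.4 mm bar). Origin: centre of the body, 9 mm above its underside. About 0.17 kg.
- green_bin: Green open parts bin, fixed, 184 mm (x, low front to back) by 150 mm (y). Origin: centre of underside. Empty front bay: inside x -89 to +26 mm, y -72 to +72 mm. Floor 4 mm thick; front wall 32 mm tall, sides 32 mm for the first 30 mm then 50 mm, divider behind the bay 45 mm, back 60 mm. Narrow back bay: two black hose joiners, fixed, to be left.
- blue_bin: Blue open parts bin, fixed, 184 mm (x, low front to back) by 150 mm (y). Origin: centre of underside. Empty front bay: inside x -89 to +26 mm, y -72 to +72 mm. Floor 4 mm thick; front wall 32 mm tall, sides 32 mm for the first 30 mm then 50 mm, divider behind the bay 45 mm, back 60 mm. Narrow back bay: steel hinge and hook, fixed, to be left.
- battery_caddy: Grey plastic battery caddy, fixed: base 66 mm (its x) by 122 mm (its y), with two open square wells, each 50 by 50 mm inside, centred at y = -27 mm and y = +27 mm, x = 0. Walls 28 mm tall and 4 mm thick, floor 4 mm thick. Origin: centre of its underside, z up.
- jar: Loose empty glass preserving jar with a wire lever clamp lid, 100 mm diameter, 165 mm tall, standing at the +y side of the work. Origin: centre of its underside. To be left alone.
- torch: Loose aluminium torch standing on its head, 56 mm diameter at the head, 172 mm tall, at the -y side of the work. Origin: centre of its underside. To be left alone.

How it is judged:
At the end, for the whole second after the job is handed in: Batteries upright (0.15 rad), one per well, within 12 mm of its middle; connector and adaptor low in the green front bay, padlock low in the blue one, centres 9 mm clear of the walls and below 36 mm (padlock 32 mm) over the underside; all at rest; jar and torch moved under 20 mm, upright (0.15 rad) (x of copper_battery in the frame of battery_caddy between -0.012 and 0.012 m and (y of copper_battery in the frame of battery_caddy between -0.039 and -0.015 m or y of copper_battery in the frame of battery_caddy between 0.015 and 0.039 m) and z of copper_battery in the frame of battery_caddy between 0.028 and 0.041 m and angle between each of copper_battery, white_battery, jar, torch's own z axis and vertical below 0.15 rad and x of white_battery in the frame of battery_caddy between -0.012 and 0.012 m and (y of white_battery in the frame of battery_caddy between -0.039 and -0.015 m or y of white_battery in the frame of battery_caddy between 0.015 and 0.039 m) and z of white_battery in the frame of battery_caddy between 0.028 and 0.041 m and x of hose_connector in the frame of green_bin between -0.08 and 0.017 m and y of hose_connector in the frame of green_bin between -0.063 and 0.063 m and z of hose_connector in the frame of green_bin between 0.004 and 0.036 m and x of tap_adaptor in the frame of green_bin between -0.08 and 0.017 m and y of tap_adaptor in the frame of green_bin between -0.063 and 0.063 m and z of tap_adaptor in the frame of green_bin between 0.004 and 0.036 m and x of padlock in the frame of blue_bin between -0.08 and 0.017 m and y of padlock in the frame of blue_bin between -0.063 and 0.063 m and z of padlock in the frame of blue_bin between 0.004 and 0.032 m and linear speed of each of copper_battery, white_battery, hose_connector, tap_adaptor, padlock below 0.02 m/s and distance of each of jar, torch from where it was at the start of the episode below 0.02 m); the robot touches nothing.
It fails at once if the jar or the torch is pushed more than 20 mm or tipped (distance of any of jar, torch from where it was at the start of the episode above 0.02 m or angle between any of jar, torch's own z axis and vertical above 0.2 rad).
It fails at once if one of the five things is dropped from more than about 40 mm, or thrown (moves faster than 0.9 m/s out of the fingers) ((linear speed of copper_battery above 0.9 m/s and contact force between copper_battery and the fingers below 0.05 N) or (linear speed of white_battery above 0.9 m/s and contact force between white_battery and the fingers below 0.05 N) or (linear speed of hose_connector above 0.9 m/s and contact force between hose_connector and the fingers below 0.05 N) or (linear speed of tap_adaptor above 0.9 m/s and contact force between tap_adaptor and the fingers below 0.05 N) or (linear speed of padlock above 0.9 m/s and contact force between padlock and the fingers below 0.05 N)).
It also fails if it takes over 131 s, if anything falls off the work surface, if the arm or the gripper's body presses on something with over 40 N, if the wrist force passes 120 N, or if a joint passes its speed limit or range.

### The arm

A 6-joint arm with a two-finger parallel gripper is mounted at the origin on the work surface. World frame = base frame: x ahead of the robot, y to its left, z up, the work surface at z = 0. Lengths are in m, angles in rad, forces in N, time in s.
With the tool pointing down it reaches from about 0.425 to 0.95 m from the base axis. Payload 3.5 kg.
Tool frame: the origin (TCP) lies midway between the tips of the shut fingers; the grasp point (between the pads) lies behind it (manip.hold_point_z is the z of the grasp point in the tool frame, in m); z points along the fingers, y is the direction in which the jaws open and shut (so a half turn about z gives the same grasp; the last joint's range is limited). The gripper opens to 85 mm and grips with 20 to 120 N. Pads are 22 mm wide; open, the fingers measure 114 mm over their backs; the gripper's body (76 mm by 85 mm) begins 54 mm behind the grasp point. The pads swing forward as they close: fully open they stand 13 mm farther back than shut.
Start: joints at [-1.333, 0.286, 1.577, -0, 1.279, -0.15], TCP at [0.255, -0.625, 0.231] pointing down, gripper open.
Joint ranges: [-2.77, 2.77], [-0.9, 2.22], [0.21, 2.48], [-1.53, 4.67], [0.24, 2.81], [-2.84, 2.84]. Speed limits (rad/s): [2.79, 2.79, 3.14, 3.14, 3.14, 3.14].

### API

Orientations are given as a unit quaternion [w, x, y, z].
In Python, from cell import manip gives the robot as it stands.
- The arm moves only by the tool play_rows, never from a script. Its argument "rows" is one flat list of numbers, 5 for each row, row after row: the shift along the tool's x, y, z in m, then the turn about the tool's z in rad, then the opening, from -1 (shut) to 1 (fully open). In form: [dx, dy, dz, yaw, claw, dx, dy, dz, yaw, claw, ...]. A call has exactly 8 rows; each row is the pose to reach, as a shift and turn from the pose commanded when the call began, along the tool's axes at that moment; what a row does not reach only later rows make up. A row lasts 1/8 s, in which the tool goes at most 62.5 mm and 10.7 degrees, less where a joint would pass 70% of its speed; a pose out of reach is approached as far as the arm can. A call with a gripper value outside its range is refused whole. The fingers move at their own pace and stop on an object; "newtons" is the grip in N (left out, the last holds). Time passes only in rows, so rows that repeat a pose let the fingers close, or fill a call up. It gives the time, the measured TCP pose, the force and the opening at its end, in the units of the state.
- manip.get_obs(): the state, without advancing time (a new reading comes with each control period).
- manip.capture(name): name is "side" or "top" or "wrist"; returns a dict with "image" (480x640x3 uint8, red, green, blue), "depth" (480x640 float32, m along the optical axis (not along the pixel's ray), 0 where there is no reading), "K" (3x3 intrinsics, pixels), "rvec" (rotation vector, rad) and "tvec" (3), from world to camera coordinates, as OpenCV has them. Camera axes: x right, y down, z forward; pixel columns grow to the right and rows downward; lengths in m; the calibration is good to about 2 mm. A picture is of the moment at which its call begins.
- manip.close_job(): hands the job in, once; it reports no verdict.
The state is a dict: "time": time; "joint_positions": joint angles; "dq": joint speeds; "tau": joint torques, N m; "tcp_pos": TCP position; "orientation": TCP orientation; "force": force on the tool from outside, world axes, zero at the start; "wrist_torque": the same for the moment, N m; "finger_gap": finger opening in m.
Only numpy, scipy, OpenCV 4.12 (cv2) and the standard library are available. Lean on these libraries where they do the work, as an engineer would, in place of code of your own. Each camera call takes 0.05 s, during which the arm holds its last target.

## Working session

There is one attempt and no reset: what is moved stays moved. The work goes in short steps, Python scripts to look and compute and a tool call to move; the robot and the scene stay as the last step left them, time stands still between calls to the robot, and variables do not carry over. Pictures are saved under pics/ and viewed, and the job is handed in when it is done.

Besides the shell and the picture viewer there is one more tool, called after "Emit:" as name(argument=value, ...) on one line, values as JSON. play_rows: Moves the arm, as the interface text tells. Its arguments: {"type":"object","properties":{"rows":{"type":"array","items":{"type":"number"}},"newtons":{"type":"number"}},"required":["rows"]}

```bash
ls; mkdir -p pics
python3 - <<'E'
from cell import manip
import cv2
print(manip.hold_point_z, manip.get_obs())
for n in ("top","side"):
    c=manip.capture(n); cv2.imwrite(f"pics/{n}0.png",c["image"][:,:,::-1]); print(n,c["K"],c["rvec"],c["tvec"])
E
```

```text
pics
-0.0187 {'time': 0.0, 'joint_positions': array([-1.33297526e+00,  2.87165414e-01,  1.57814604e+00, -9.50804808e-06,
        1.27856310e+00, -1.49980594e-01]), 'dq': array([-0.00018276, -0.00162624,  0.00097717, -0.00158401, -0.00048587,
       -0.00017899]), 'tau': array([ 1.95426233e-03, -4.05980480e+01, -2.92623639e+01, -1.99525670e-05,
        5.83407222e-03, -4.02653015e-06]), 'tcp_pos': array([ 0.25514025, -0.62423701,  0.22996409]), 'orientation': array([-1.13964741e-03,  9.81259156e-01,  1.92689303e-01, -5.46410855e-05]), 'force': array([-0.27443705,  0.51907868,  0.08237749]), 'wrist_torque': array([-0.05752883,  0.01073612, -0.05541119]), 'finger_gap': 0.08511455570032125}
top [[475.03629356   0.         327.51922018]
 [  0.         475.03629356 237.10973572]
 [  0.           0.           1.        ]] [ 2.20301966 -2.01950656  0.21067044] [-0.03807165  0.49974639  1.09562295]
side [[442.46853682   0.         315.59033267]
 [  0.         442.46853682 240.65847079]
 [  0.           0.           1.        ]] [ 0.52435873 -2.51606201  1.45048541] [0.48165671 0.1393039  0.92313159]
```

View pics/top0.png

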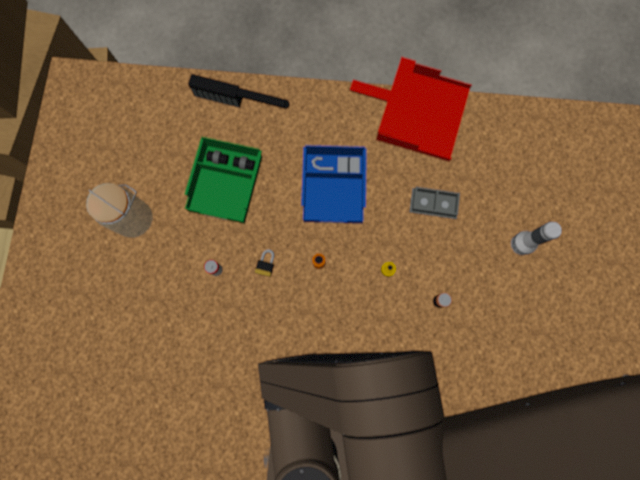

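View pics/side0.png

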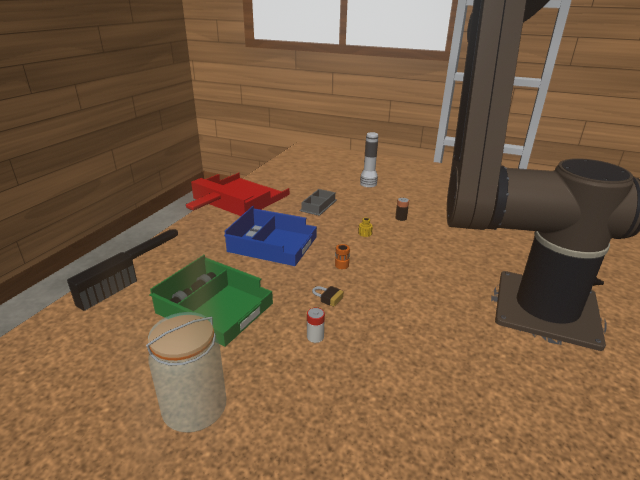

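The top view shows, as (column,row): the white battery at (211,267), padlock (265,262), connector (319,261), adaptor (389,269) and copper battery (444,300). The green bin is at (224,180), the blue bin at (334,184) and the caddy at (435,202). I'll enlarge it to read the positions more closely.

```bash
cat > h.py <<'E'
import cv2,numpy as np
from cell import manip
def ray(c,u,v,z):
    R=cv2.Rodrigues(np.array(c["rvec"],float))[0]; t=np.array(c["tvec"],float).ravel()
    d=R.T@np.linalg.inv(c["K"])@np.array([u,v,1.]); o=-R.T@t
    return o+d*(z-o[2])/d[2]
def cloud(c):
    D=c["depth"]; v,u=np.mgrid[:480,:640]; K=c["K"]
    P=np.stack([(u-K[0,2])/K[0,0]*D,(v-K[1,2])/K[1,1]*D,D],-1)
    R=cv2.Rodrigues(np.array(c["rvec"],float))[0]
    W=(P-np.array(c["tvec"],float).ravel())@R
    W[D<=0]=np.nan
    return W
def crop(c,name,u0,v0,w,h,s):
    im=cv2.resize(c["image"][v0:v0+h,u0:u0+w,::-1],None,fx=s,fy=s,interpolation=cv2.INTER_CUBIC)
    cv2.imwrite("pics/"+name,im)
E
python3 - <<'E'
from h import *
c=manip.capture("top")
import pickle; pickle.dump(c,open("top0.pkl","wb"))
crop(c,"t1.png",180,130,130,96,6); crop(c,"t2.png",295,140,170,90,4.6);crop(c,"t3.png",190,240,150,45,5);crop(c,"t4.png",300,240,160,70,5)
W=cloud(c)
np.set_printoptions(precision=4,suppress=True)
for n,u,v in [("wb",211,267),("pad",265,266),("con",319,261),("tap",389,269),("cop",444,300),("gfloor",224,195),("bfloor",334,203),("cad",435,202),("tab",350,300)]:
    print(n,W[v-1:v+2,u-1:u+2].reshape(-1,3).mean(0),W[v,u])
o=ray(c,320,240,5); R=cv2.Rodrigues(np.array(c["rvec"]))[0]; print(-R.T@c["tvec"])
# blobs by height
H=W[:,:,2]
for n,u,v,r,z0,z1 in [("wb",211,267,14,.045,.075),("pad",265,264,14,.012,.03),("con",319,261,14,.04,.06),("tap",389,269,14,.035,.06),("cop",444,300,14,.045,.075)]:
    S=W[v-r:v+r+1,u-r:u+r+1].reshape(-1,3); m=(S[:,2]>z0)&(S[:,2]<z1); S=S[m]
    print(n,m.sum(),S.mean(0),(S.min(0)+S.max(0))/2,np.ptp(S,0))
E
```

```text
wb [0.4036 0.2732 0.0596] [0.4032 0.2724 0.0627]
pad [0.4225 0.1523 0.0177] [0.4224 0.1522 0.0184]
con [0.4416 0.0207 0.0495] [0.4412 0.0206 0.0518]
tap [ 0.4377 -0.148   0.044 ] [ 0.4379 -0.1482  0.0427]
cop [ 0.3736 -0.2779  0.0617] [ 0.3732 -0.2768  0.0666]
gfloor [0.5972 0.2793 0.004 ] [0.597  0.2791 0.0046]
bfloor [ 0.6012 -0.0028  0.0024] [ 0.6013 -0.0028  0.0018]
cad [ 0.6212 -0.2563  0.0199] [ 0.6202 -0.2556  0.0231]
tab [ 0.3593 -0.0626 -0.0005] [ 0.3596 -0.0628 -0.0045]
[ 0.2711 -0.0088  1.1739]
wb 167 [0.4041 0.2739 0.0574] [0.4047 0.2749 0.055 ] [0.0323 0.0319 0.0194]
pad 262 [0.4219 0.1542 0.0173] [0.4313 0.1546 0.0176] [0.0644 0.0432 0.0112]
con 150 [0.4437 0.0224 0.0496] [0.4444 0.0222 0.0469] [0.0324 0.0315 0.0137]
tap 58 [ 0.4406 -0.1491  0.0435] [ 0.4405 -0.1492  0.0431] [0.0199 0.0178 0.0128]
cop 170 [ 0.3744 -0.2785  0.0577] [ 0.3744 -0.2796  0.0564] [0.0323 0.0329 0.0205]
```

View pics/t1.png

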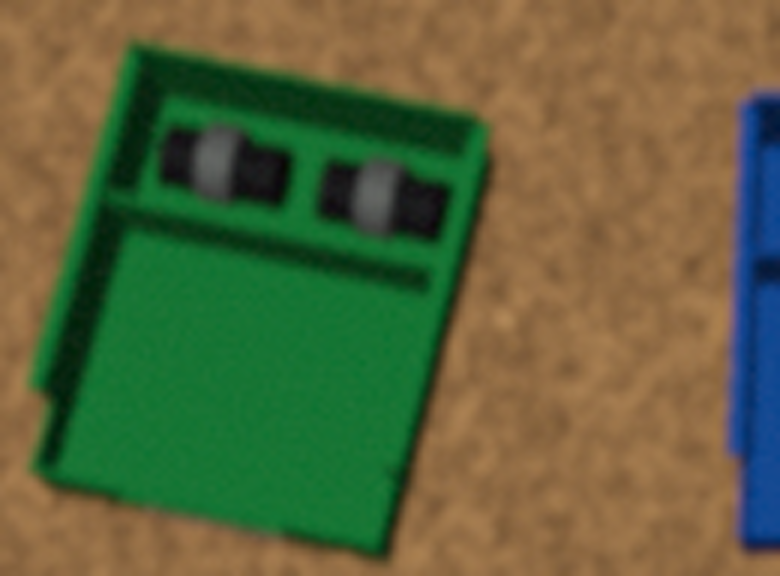

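View pics/t2.png

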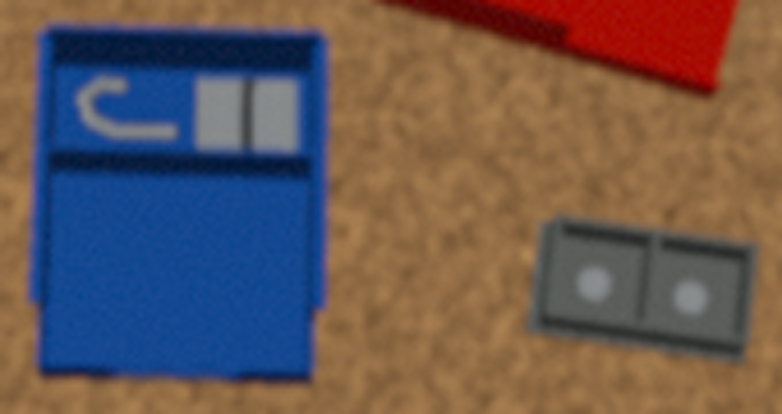

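View pics/t3.png

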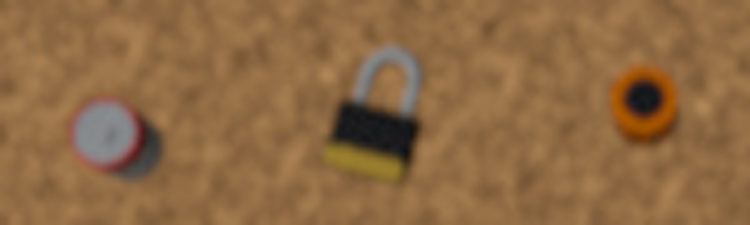

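View pics/t4.png

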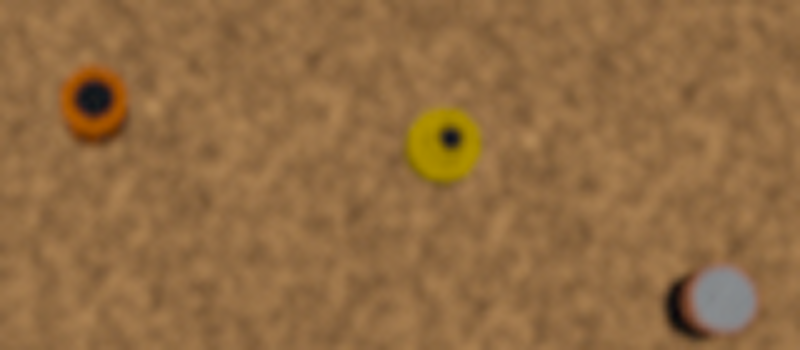

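Crops: in t2 the caddy rim corners are (548,218), (755,243), (742,355) and (532,328), and the well marks are (593,285) and (690,298). Blue bin: back corners (45,27) and (325,37), front (40,373) and (310,378). In t1, green bin: back (133,45) and (487,122), front (37,475) and (385,555). In t3 the padlock body corners are (342,100), (419,118), (402,182) and (323,162).

Run:
```python
from h import *
import pickle
np.set_printoptions(precision=4,suppress=True)
c=pickle.load(open("top0.pkl","rb"))
def px(o,s,pts,z): return np.array([ray(c,o[0]+(x+.5)/s-.5,o[1]+(y+.5)/s-.5,z) for x,y in pts])
G=(180,130);B=(295,140);P=(190,240);T=(300,240)
g=px(G,6,[(133,45),(487,122)],.06); gf=px(G,6,[(37,475),(385,555)],.032)
b=px(B,4.6,[(45,27),(325,37)],.06); bf=px(B,4.6,[(40,373),(310,378)],.032)
for n,k,f in(("green",g,gf),("blue",b,bf)):
    bc=k.mean(0);fc=f.mean(0); d=bc-fc; w=k[0]-k[1]; 
    print(n,k,f,"cen",(bc+fc)/2,"len",np.hypot(*d[:2]),np.hypot(*w[:2]),"yaw",np.arctan2(d[1],d[0]),np.arctan2(-w[0],w[1]))
ca=px(B,4.6,[(548,218),(755,243),(742,355),(532,328)],.028); w=px(B,4.6,[(593,285),(690,298)],.0045)
print("caddy",ca,ca.mean(0),"wells",w,w.mean(0)); d=w[0]-w[1]; print(np.hypot(*d[:2]),np.arctan2(-d[0],d[1]))
d=ca[0]+ca[3]-ca[1]-ca[2]; print(np.arctan2(-d[0],d[1]))
p=px(P,5,[(342,100),(419,118),(402,182),(323,162)],.018); d=p[0]+p[1]-p[2]-p[3]
print("pad",p,p.mean(0),np.arctan2(d[1],d[0]),np.hypot(*d[:2])/2)
print("wb",px(P,5,[(106,133)],.058),"con",px(P,5,[(643,98)],.05),px(T,5,[(94,99)],.05),"tap",px(T,5,[(451,138)],.044),px(T,5,[(444,146)],.026),"cop",px(T,5,[(722,299)],.058))
W=cloud(c)
# jar, torch
for n,u,v in(("jar",110,203),("torch",540,237)):
    S=W[v-40:v+40,max(u-40,0):u+40].reshape(-1,3);S=S[(S[:,2]>.02)]; print(n,(S.min(0)+S.max(0))/2,np.ptp(S,0))
```

```text
green [[0.726  0.3403 0.06  ]
 [0.7052 0.1897 0.06  ]] [[0.5459 0.3622 0.032 ]
 [0.5247 0.2149 0.032 ]] cen [0.6254 0.2768 0.046 ] len 0.18184894291043188 0.1520267017252599 yaw -0.1295814327791411 -0.1372069550884122
blue [[ 0.7265  0.0828  0.06  ]
 [ 0.7341 -0.0687  0.06  ]] [[ 0.541   0.0688  0.032 ]
 [ 0.551  -0.0759  0.032 ]] cen [0.6382 0.0018 0.046 ] len 0.184580944062231 0.15173967511837197 yaw 0.05730105646981162 0.05051524272121542
caddy [[ 0.6532 -0.1996  0.028 ]
 [ 0.6489 -0.3131  0.028 ]
 [ 0.5852 -0.308   0.028 ]
 [ 0.5903 -0.194   0.028 ]] [ 0.6194 -0.2537  0.028 ] wells [[ 0.6244 -0.2303  0.0045]
 [ 0.6217 -0.2843  0.0045]] [ 0.623  -0.2573  0.0045]
0.05408285420166359 -0.05091925078299628
-0.041342752920602334
pad [[0.4367 0.1712 0.018 ]
 [0.4312 0.1326 0.018 ]
 [0.3991 0.1374 0.018 ]
 [0.4055 0.1769 0.018 ]] [0.4181 0.1545 0.018 ] -0.1647484632725182 0.032112891780236734
wb [[0.4056 0.2743 0.058 ]] con [[0.4456 0.023  0.05  ]] [[0.4452 0.0225 0.05  ]] tap [[ 0.4422 -0.1497  0.044 ]] [[ 0.4407 -0.1487  0.026 ]] cop [[ 0.3753 -0.2788  0.058 ]]
jar [0.5192 0.4971 0.0951] [0.1086 0.0962 0.15  ]
torch [ 0.5349 -0.4792  0.0982] [0.0554 0.0538 0.1559]
```

```bash
cat >> h.py <<'E'
from scipy.spatial.transform import Rotation as Ro
def go(x,y,z,th=None):
    o=manip.get_obs(); q=o["orientation"]; R=Ro.from_quat([q[1],q[2],q[3],q[0]]).as_matrix()
    h=np.arctan2(R[1,0],R[0,0]); d=R.T@(np.array([x,y,z])-o["tcp_pos"])
    yw=0 if th is None else (h-th+np.pi)%(2*np.pi)-np.pi
    print("t%.2f tcp"%o["time"],np.round(o["tcp_pos"],4),"head %.3f gap %.4f"%(h,o["finger_gap"]),"F",np.round(o["force"],1),"tilt",np.round(R[2],3),"| shift",np.round(d,4),"dist %.3f"%np.linalg.norm(d),"yaw %.3f"%yw)
E
python3 -c "
from h import *
go(.375,-.279,.13,1.52)"
```

```text
t0.15 tcp [ 0.2552 -0.6243  0.2302] head 0.388 gap 0.0856 F [ 0.4  0.2 -0.5] tilt [ 0.    -0.002 -1.   ] | shift [ 0.2415 -0.2742  0.1008] dist 0.379 yaw -1.132
```

Emit:
play_rows(rows=[0.022,-0.025,0.009,-0.1,1,0.056,-0.063,0.023,-0.26,1,0.092,-0.104,0.038,-0.43,1,0.129,-0.147,0.054,-0.6,1,0.164,-0.187,0.069,-0.77,1,0.2,-0.228,0.084,-0.94,1,0.23,-0.261,0.096,-1.08,1,0.2415,-0.274,0.101,-1.132,1], newtons=50)

```text
time: 1.15
tcp_pos: [0.3751, -0.2774, 0.1292]
orientation: [-0.001, 0.724, 0.69, 0.0]
force: [0.7, -0.4, -0.8]
finger_gap: 0.0853
```

```bash
python3 -c "
from h import *
c=manip.capture('wrist'); cv2.imwrite('pics/w1.png',c['image'][:,:,::-1]); 
W=cloud(c);S=W.reshape(-1,3);S=S[(S[:,2]>.045)&(S[:,2]<.075)&(np.hypot(S[:,0]-.375,S[:,1]+.279)<.04)];print(len(S),S.mean(0),(S.min(0)+S.max(0))/2,np.ptp(S,0))
go(.375,-.279,.03,1.52)"
```

```text
2945 [ 0.3776233  -0.27780382  0.05872816] [ 0.37744998 -0.27943003  0.05451126] [0.03290426 0.03283334 0.01880294]
t1.20 tcp [ 0.3753 -0.2766  0.1289] head 1.524 gap 0.0854 F [-0.8  1.1 -0.8] tilt [ 0.003 -0.002 -1.   ] | shift [-0.0026  0.      0.0989] dist 0.099 yaw 0.004
```

View pics/w1.png

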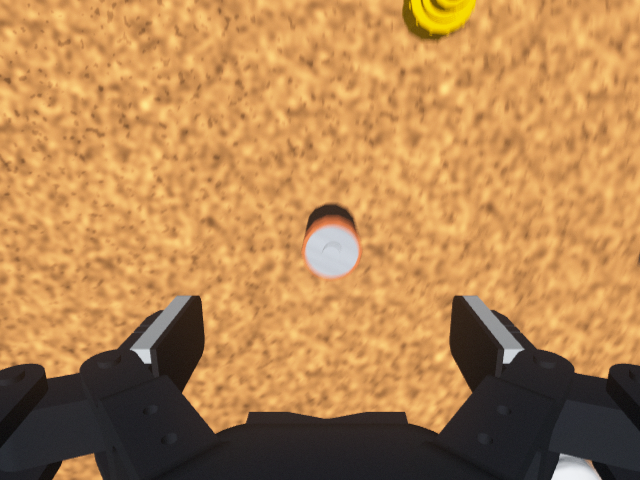

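The wrist view shows the copper battery at (331,250), midway between the jaws. Descending.

Emit:
play_rows(rows=[-0.001,0.0005,0.015,0,1,-0.002,0.001,0.045,0,1,-0.002,0.001,0.075,0,1,-0.002,0.001,0.093,0,1,-0.002,0.001,0.1,0,1,-0.002,0.001,0.1,0,-1,-0.002,0.001,0.1,0,-1,-0.002,0.001,0.1,0,-1], newtons=50)

```text
time: 2.2
tcp_pos: [0.3767, -0.2826, 0.0312]
orientation: [0.001, 0.725, 0.689, -0.0]
force: [-1.0, 0.0, 15.0]
finger_gap: 0.0322
```

```bash
python3 -c "
from h import *
go(.375,-.279,.1,1.52)"
```

```text
t2.20 tcp [ 0.3767 -0.2826  0.0312] head 1.520 gap 0.0322 F [-1.  0. 15.] tilt [-0.001  0.001 -1.   ] | shift [ 0.0034 -0.0017 -0.0688] dist 0.069 yaw -0.000
```

Emit:
play_rows(rows=[0,0,0,0,-1,0,0,-0.01,0,-1,0,0,-0.03,0,-1,0,0,-0.05,0,-1,0,0,-0.07,0,-1,0,0,-0.08,0,-1,0,0,-0.08,0,-1,0,0,-0.08,0,-1])

```text
time: 3.2
tcp_pos: [0.3756, -0.2813, 0.1094]
orientation: [-0.001, 0.725, 0.689, 0.0]
force: [-0.2, -0.3, -1.9]
finger_gap: 0.032
```

```bash
python3 -c "
from h import *
c=manip.capture('wrist'); cv2.imwrite('pics/w2.png',c['image'][:,:,::-1]); 
c=manip.capture('side'); crop(c,'s2.png',340,140,120,90,5)
go(.620,-.283,.11,1.52)"
```

```text
t3.30 tcp [ 0.3756 -0.2813  0.1093] head 1.520 gap 0.0317 F [-0.2  0.3 -3.5] tilt [ 0.002 -0.002 -1.   ] | shift [ 0.0108  0.2442 -0.0011] dist 0.244 yaw -0.000
```

View pics/w2.png

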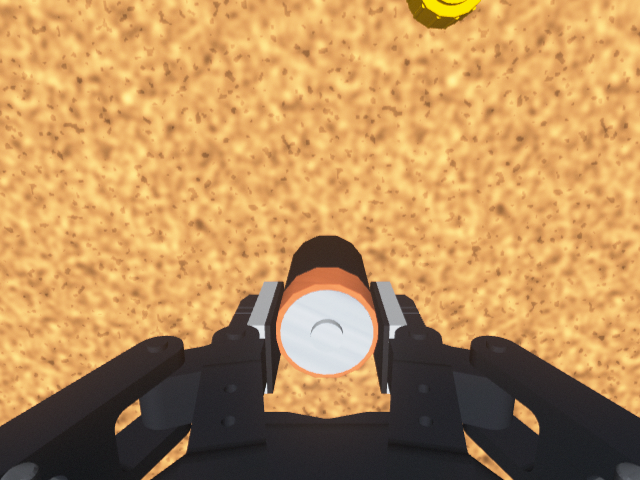

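View pics/s2.png

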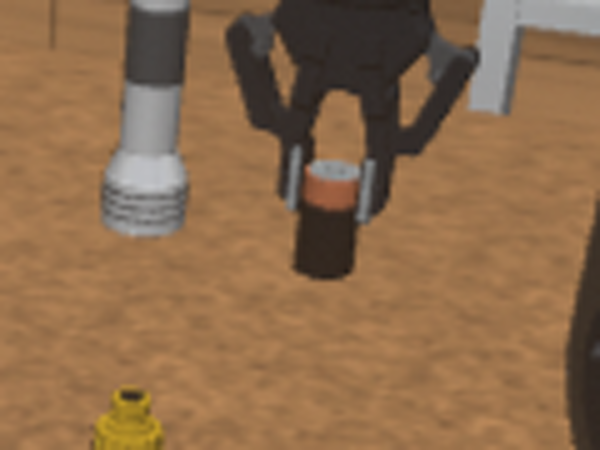

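The copper battery is held upright; wrist view, battery top centre at (327,332). Carrying it to the right-hand (-y) well.

Emit:
play_rows(rows=[0.001,0.02,0,0,-1,0.003,0.06,0,0,-1,0.005,0.105,0,0,-1,0.007,0.155,0,0,-1,0.009,0.2,0,0,-1,0.01,0.23,0,0,-1,0.01,0.244,0,0,-1,0.01,0.244,0,0,-1])

```text
time: 4.3
tcp_pos: [0.6201, -0.2842, 0.1094]
orientation: [-0.001, 0.725, 0.689, -0.0]
force: [-0.5, -0.4, -1.6]
finger_gap: 0.0319
```

```bash
python3 -c "
from h import *
c=manip.capture('wrist'); cv2.imwrite('pics/w3.png',c['image'][:,:,::-1]); 
W=cloud(c);S=W.reshape(-1,3);S=S[(S[:,2]>.02)&(S[:,2]<.034)];print((S.min(0)+S.max(0))/2,np.ptp(S,0))
np.save('w3.npy',W)
c=manip.capture('top'); crop(c,'t5.png',380,160,120,80,6)
go(.620,-.283,.037,1.52)"
```

```text
[ 0.61396081 -0.22997325  0.02700049] [0.31402823 0.16272138 0.0139941 ]
t4.40 tcp [ 0.6191 -0.2843  0.1096] head 1.519 gap 0.0318 F [-0.6 -0.5 -2.1] tilt [ 0.001 -0.002 -1.   ] | shift [0.0012 0.0009 0.0726] dist 0.073 yaw -0.001
```

View pics/w3.png

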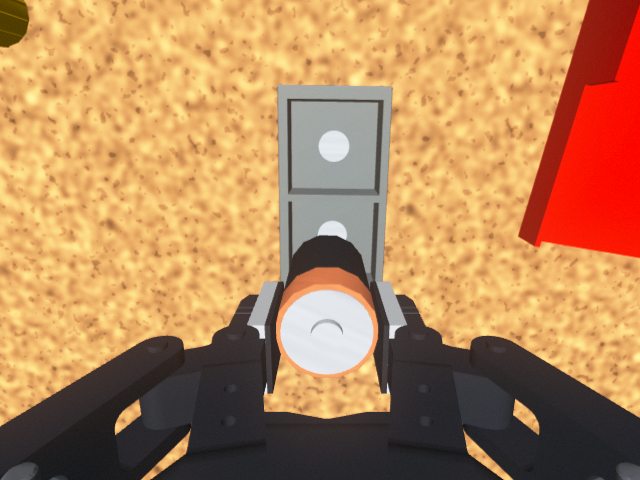

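View pics/t5.png

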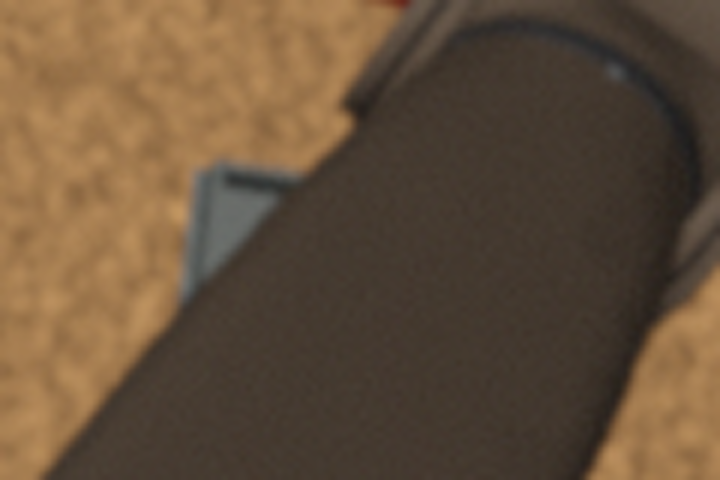

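Wrist view: rim corners are (278,87) and (392,87), the left well mark is (334,146), and the right mark is about (332,235), partly hidden behind the battery.

```bash
python3 -c "
from h import *
c=manip.capture('wrist')
for p,z in(((278,87),.028),((392,87),.028),((334,146),.0045),((332,235),.0045)): print(p,ray(c,*p,z).round(4))
"
```

```text
(278, 87) [ 0.5989 -0.1985  0.028 ]
(392, 87) [ 0.6578 -0.2016  0.028 ]
(334, 146) [ 0.6267 -0.231   0.0045]
(332, 235) [ 0.6228 -0.2853  0.0045]
```

Emit:
play_rows(rows=[0,0.002,0.01,0,-1,0,0.003,0.03,0,-1,0,0.003,0.05,0,-1,0,0.003,0.065,0,-1,0,0.003,0.071,0,-1,0,0.003,0.0735,0,-1,0,0.003,0.0735,0,-1,0,0.003,0.0735,0,-1])

```text
time: 5.45
tcp_pos: [0.6239, -0.2849, 0.0378]
orientation: [0.001, 0.725, 0.689, 0.0]
force: [0.4, -0.4, -0.8]
finger_gap: 0.0315
```

Emit:
play_rows(rows=[0,0,0.0015,0,-1,0,0,0.002,0,-1,0,0,0.002,0,-1,0,0,0.002,0,-0.1,0,0,0.002,0,0.2,0,0,0.002,0,0.3,0,0,0.002,0,0.3,0,0,-0.02,0,0.3])

```text
time: 6.45
tcp_pos: [0.6217, -0.2835, 0.0551]
orientation: [-0.003, 0.725, 0.689, -0.001]
force: [-0.3, 0.8, 0.1]
finger_gap: 0.0556
```

Emit:
play_rows(rows=[0,0,-0.04,0,0.3,0,0,-0.08,0,0.3,0,0,-0.11,0,1,0,0,-0.12,0,1,0,0,-0.12,0,1,0,0,-0.12,0,1,0,0,-0.12,0,1,0,0,-0.12,0,1])

```text
time: 7.45
tcp_pos: [0.6229, -0.2843, 0.1756]
orientation: [-0.001, 0.725, 0.689, -0.0]
force: [0.6, -0.1, 0.8]
finger_gap: 0.085
```

```bash
python3 -c "
from h import *
c=manip.capture('wrist'); cv2.imwrite('pics/w4.png',c['image'][:,:,::-1]); 
c=manip.capture('side'); crop(c,'s4.png',280,170,100,60,6)
go(.405,.274,.16,1.52)"
```

```text
t7.55 tcp [ 0.6232 -0.2844  0.1762] head 1.520 gap 0.0853 F [-0.3  1.1 -0.4] tilt [ 0.001 -0.001 -1.   ] | shift [ 0.5466 -0.2463  0.0167] dist 0.600 yaw -0.000
```

View pics/w4.png

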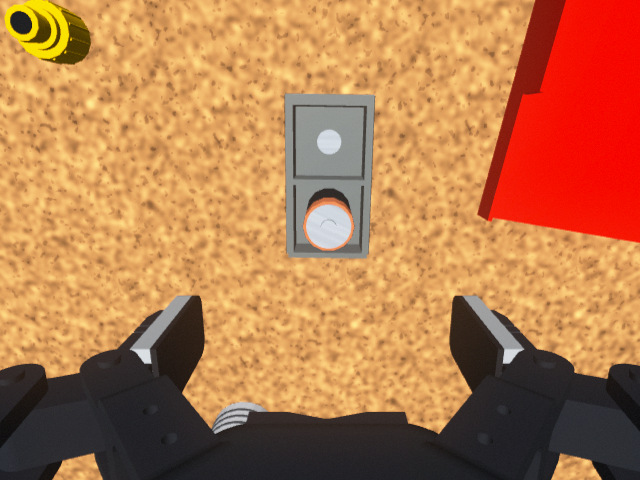

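View pics/s4.png

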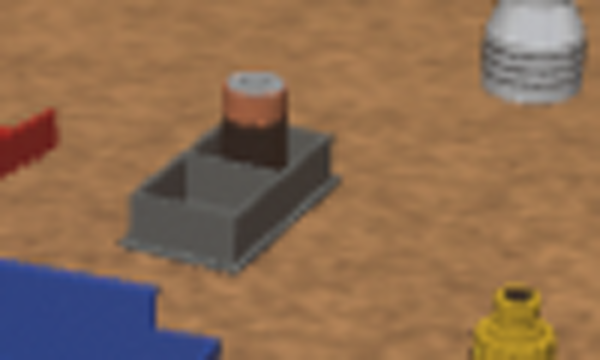

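The copper battery stands upright in the right well. In the wrist view its top is at (329,224), and the left well mark is at (329,142). The adaptor is next.

```bash
python3 -c "
from h import *
go(.441,-.149,.11,1.437)"
```

```text
t7.55 tcp [ 0.6232 -0.2844  0.1762] head 1.520 gap 0.0853 F [-0.3  1.1 -0.4] tilt [ 0.001 -0.001 -1.   ] | shift [ 0.1259 -0.1888  0.0664] dist 0.236 yaw 0.083
```

Emit:
play_rows(rows=[0.012,-0.018,0,0.01,1,0.034,-0.05,0.01,0.03,1,0.06,-0.09,0.025,0.05,1,0.086,-0.13,0.045,0.07,1,0.11,-0.165,0.058,0.08,1,0.122,-0.183,0.064,0.083,1,0.126,-0.189,0.066,0.083,1,0.126,-0.189,0.066,0.083,1])

```text
time: 8.55
tcp_pos: [0.4415, -0.1494, 0.1113]
orientation: [0.001, 0.753, 0.658, 0.0]
force: [-0.7, -1.3, 0.4]
finger_gap: 0.0855
```

```bash
python3 -c "
from h import *
c=manip.capture('wrist'); cv2.imwrite('pics/w5.png',c['image'][:,:,::-1]); 
W=cloud(c);S=W.reshape(-1,3);S=S[(S[:,2]>.036)&(S[:,2]<.05)&(np.hypot(S[:,0]-.441,S[:,1]+.149)<.04)];print(len(S),(S.min(0)+S.max(0))/2,np.ptp(S,0))
go(.441,-.149,.01,1.437)"
```

```text
1177 [ 0.44427654 -0.14904532  0.04279294] [0.02053336 0.0204774  0.00900008]
t8.60 tcp [ 0.442  -0.1498  0.1116] head 1.437 gap 0.0851 F [0.8 0.4 0.1] tilt [-0.001  0.002 -1.   ] | shift [ 0.0007 -0.0012  0.1016] dist 0.102 yaw -0.000
```

View pics/w5.png

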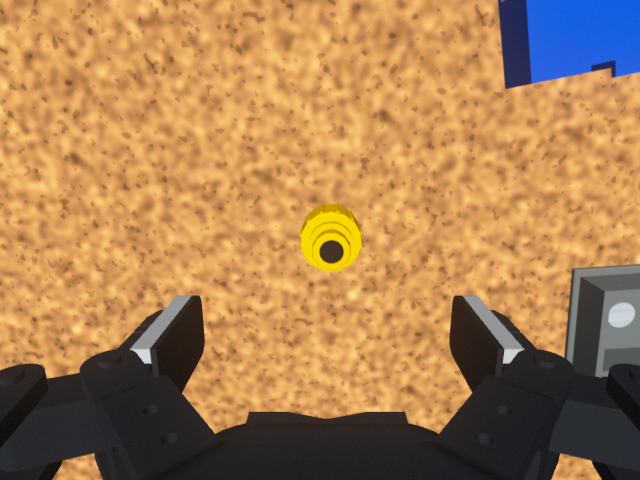

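The adaptor is centred between the jaws at (331,250).

Emit:
play_rows(rows=[0.0005,0,0.015,0,1,0.0005,0.001,0.045,0,1,0.0005,0.001,0.075,0,1,0.0005,0.001,0.096,0,1,0.0005,0.001,0.1035,0,1,0.0005,0.001,0.1035,0,-1,0.0005,0.001,0.1035,0,-1,0.0005,0.001,0.1035,0,-1], newtons=30)

```text
time: 9.6
tcp_pos: [0.443, -0.1492, 0.0085]
orientation: [0.001, 0.753, 0.658, 0.0]
force: [1.6, -0.1, 0.6]
finger_gap: 0.0348
```

Emit:
play_rows(rows=[0,0,0,0,-1,0,0,-0.01,0,-1,0,0,-0.03,0,-1,0,0,-0.06,0,-1,0,0,-0.09,0,-1,0,0,-0.11,0,-1,0,0,-0.12,0,-1,0,0,-0.12,0,-1])

```text
time: 10.6
tcp_pos: [0.4423, -0.1488, 0.1279]
orientation: [0.001, 0.753, 0.658, 0.0]
force: [-0.5, -0.6, -1.1]
finger_gap: 0.035
```

```bash
python3 -c "
from h import *
c=manip.capture('wrist'); cv2.imwrite('pics/w6.png',c['image'][:,:,::-1]); 
cs,sn=np.cos(-.133),np.sin(-.133)
for y in(.033,-.032): print('tgt',.6254-.033*cs-y*sn,.2768-.033*sn+y*cs)
go(.597,.314,.13,1.437)"
```

```text
tgt 0.5970675104511365 0.3138846334209136
tgt 0.5884479748195719 0.24945867898098162
t10.65 tcp [ 0.4417 -0.1485  0.127 ] head 1.437 gap 0.0352 F [ 0.1  0.1 -1.1] tilt [ 0. -0. -1.] | shift [ 0.4791  0.0921 -0.0029] dist 0.488 yaw -0.000
```

View pics/w6.png

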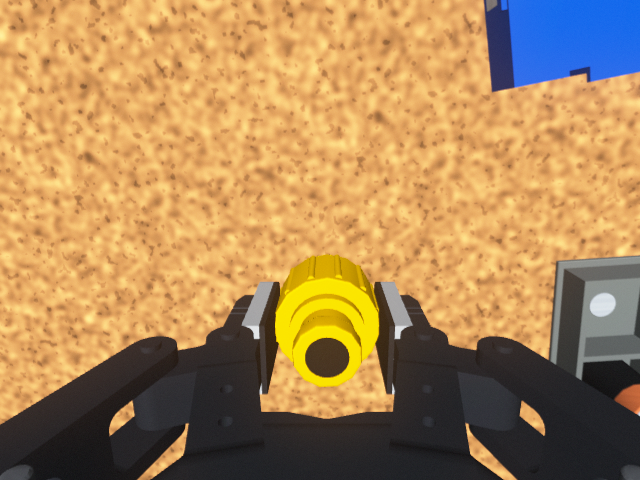

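Held well. Moving across to the green bin.

Emit:
play_rows(rows=[0.02,0.004,0,0,-1,0.06,0.012,0,0,-1,0.11,0.021,0,0,-1,0.163,0.031,0,0,-1,0.216,0.042,0,0,-1,0.27,0.052,0,0,-1,0.323,0.062,0,0,-1,0.376,0.072,0,0,-1])

```text
time: 11.65
tcp_pos: [0.5631, 0.2159, 0.1255]
orientation: [-0.001, 0.753, 0.658, -0.001]
force: [1.2, 1.0, 0.3]
finger_gap: 0.0348
```

Emit:
play_rows(rows=[0.05,0.01,0,0,-1,0.085,0.016,0,0,-1,0.1,0.019,0,0,-1,0.103,0.02,0,0,-1,0.103,0.02,0,0,-1,0.103,0.02,0,0,-1,0.103,0.02,0,0,-1,0.103,0.02,0,0,-1])

```text
time: 12.65
tcp_pos: [0.5973, 0.3132, 0.1275]
orientation: [0.0, 0.753, 0.658, 0.0]
force: [0.1, 0.1, -0.2]
finger_gap: 0.0348
```

```bash
python3 -c "
from h import *
c=manip.capture('wrist'); cv2.imwrite('pics/w7.png',c['image'][:,:,::-1]); 
go(.597,.314,.014,1.437)"
```

```text
t12.70 tcp [0.5973 0.3134 0.1275] head 1.436 gap 0.0352 F [-0.1 -0.5 -1.6] tilt [ 0.  0. -1.] | shift [ 0.0006 -0.0004  0.1135] dist 0.114 yaw -0.001
```

View pics/w7.png

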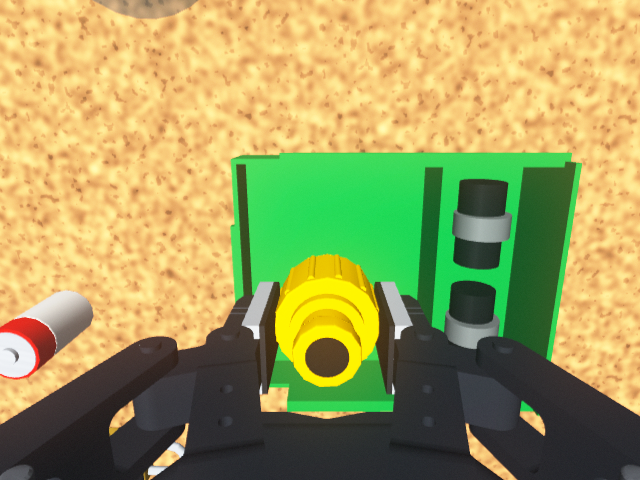

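The fingers sit between the front wall (column 240) and the divider (column 430). Lowering.

Emit:
play_rows(rows=[0,0,0.015,0,-1,0,0,0.045,0,-1,0,0,0.075,0,-1,0,0,0.095,0,-1,0,0,0.106,0,-1,0,0,0.111,0,-1,0,0,0.1135,0,-1,0,0,0.1135,0,-1])

```text
time: 13.7
tcp_pos: [0.5978, 0.3139, 0.0147]
orientation: [0.0, 0.753, 0.658, 0.001]
force: [0.1, 0.4, -0.8]
finger_gap: 0.0347
```

Emit:
play_rows(rows=[0,0,0.001,0,-1,0,0,0.001,0,-1,0,0,0.001,0,0.1,0,0,0.001,0,0.25,0,0,0.001,0,0.25,0,0,0.001,0,0.25,0,0,-0.015,0,0.25,0,0,-0.03,0,0.25])

```text
time: 14.7
tcp_pos: [0.5976, 0.3139, 0.0453]
orientation: [0.0, 0.753, 0.658, 0.0]
force: [-0.7, -0.3, 0.1]
finger_gap: 0.0535
```

Emit:
play_rows(rows=[0,0,-0.03,0,0.25,0,0,-0.06,0,0.25,0,0,-0.09,0,1,0,0,-0.11,0,1,0,0,-0.12,0,1,0,0,-0.12,0,1,0,0,-0.12,0,1,0,0,-0.12,0,1])

```text
time: 15.7
tcp_pos: [0.5965, 0.3134, 0.1622]
orientation: [-0.001, 0.753, 0.658, -0.001]
force: [-0.2, 0.3, 0.6]
finger_gap: 0.0856
```

```bash
python3 -c "
from h import *
c=manip.capture('wrist'); cv2.imwrite('pics/w8.png',c['image'][:,:,::-1]); 
go(.445,.0225,.11,1.437)"
```

```text
t15.75 tcp [0.5966 0.3135 0.1624] head 1.437 gap 0.0856 F [ 0.6 -0.4 -0.2] tilt [-0.001 -0.002 -1.   ] | shift [-0.3086 -0.1113  0.0529] dist 0.332 yaw -0.000
```

View pics/w8.png

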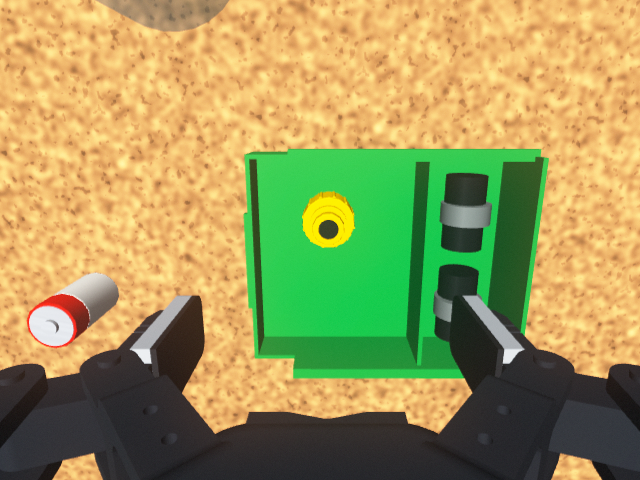

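The adaptor stands in the bay at (328,222). The connector is next.

Emit:
play_rows(rows=[-0.02,-0.007,0,0,1,-0.065,-0.023,0.004,0,1,-0.12,-0.043,0.012,0,1,-0.175,-0.063,0.025,0,1,-0.23,-0.083,0.04,0,1,-0.275,-0.099,0.05,0,1,-0.301,-0.109,0.053,0,1,-0.3085,-0.1115,0.053,0,1])

```text
time: 16.75
tcp_pos: [0.4445, 0.022, 0.1102]
orientation: [-0.001, 0.754, 0.657, -0.0]
force: [-0.2, 0.3, -0.5]
finger_gap: 0.085
```

```bash
python3 -c "
from h import *
c=manip.capture('wrist'); cv2.imwrite('pics/w9.png',c['image'][:,:,::-1]); 
W=cloud(c);S=W.reshape(-1,3);S=S[(S[:,2]>.042)&(S[:,2]<.06)&(np.hypot(S[:,0]-.445,S[:,1]-.0225)<.04)];print(len(S),(S.min(0)+S.max(0))/2,np.ptp(S,0))
go(.445,.0225,.022,1.437)"
```

```text
3116 [0.44753574 0.02296897 0.04769218] [0.03236984 0.03273103 0.0112909 ]
t16.80 tcp [0.445  0.0219 0.1106] head 1.435 gap 0.0850 F [ 1.2  0.1 -0.3] tilt [-0. -0. -1.] | shift [0.0006 0.     0.0886] dist 0.089 yaw -0.002
```

View pics/w9.png

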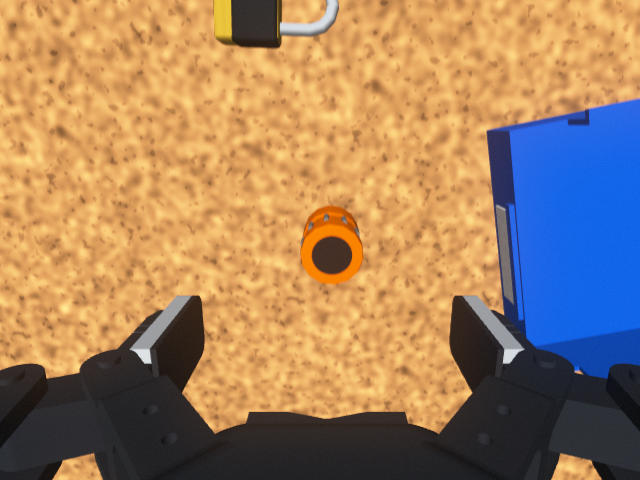

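The connector is centred between the jaws at (332,253).

Emit:
play_rows(rows=[0,0,0.015,0,1,0.0005,0.001,0.04,0,1,0.0005,0.001,0.068,0,1,0.0005,0.001,0.084,0,1,0.0005,0.001,0.089,0,1,0.0005,0.001,0.089,0,-1,0.0005,0.001,0.089,0,-1,0.0005,0.001,0.089,0,-1], newtons=30)

```text
time: 17.8
tcp_pos: [0.4473, 0.0231, 0.0227]
orientation: [0.001, 0.753, 0.658, 0.001]
force: [-0.3, 0.6, 0.6]
finger_gap: 0.0321
```

Emit:
play_rows(rows=[0,0,0,0,-1,0,0,-0.01,0,-1,0,0,-0.03,0,-1,0,0,-0.06,0,-1,0,0,-0.09,0,-1,0,0,-0.11,0,-1,0,0,-0.12,0,-1,0,0,-0.12,0,-1])

```text
time: 18.8
tcp_pos: [0.4468, 0.0232, 0.1424]
orientation: [0.001, 0.753, 0.658, 0.0]
force: [0.1, 0.3, -0.5]
finger_gap: 0.0307
```

```bash
python3 -c "
from h import *
c=manip.capture('wrist'); cv2.imwrite('pics/w10.png',c['image'][:,:,::-1]); 
go(.588,.249,.145,1.437)"
```

```text
t18.85 tcp [0.4463 0.0233 0.1415] head 1.437 gap 0.0310 F [-0.4 -0.  -0.3] tilt [ 0. -0. -1.] | shift [ 0.2426  0.1103 -0.0035] dist 0.267 yaw -0.000
```

View pics/w10.png

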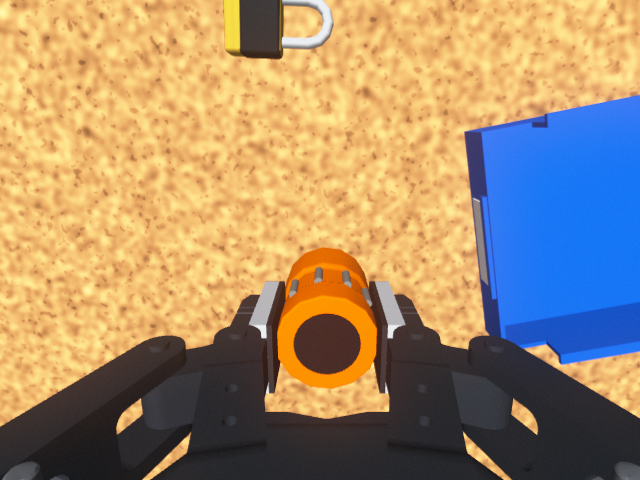

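Emit:
play_rows(rows=[0.018,0.008,0,0,-1,0.055,0.025,0,0,-1,0.1,0.045,0,0,-1,0.147,0.067,0,0,-1,0.19,0.086,0,0,-1,0.225,0.102,0,0,-1,0.2425,0.11,0,0,-1,0.2425,0.11,0,0,-1])

```text
time: 19.85
tcp_pos: [0.5874, 0.2495, 0.1398]
orientation: [-0.001, 0.752, 0.659, -0.001]
force: [0.1, 0.0, -0.6]
finger_gap: 0.0308
```

```bash
python3 -c "
from h import *
c=manip.capture('wrist'); cv2.imwrite('pics/w11.png',c['image'][:,:,::-1]); 
go(.588,.249,.028,1.437)"
```

```text
t19.90 tcp [0.5871 0.2487 0.14  ] head 1.438 gap 0.0308 F [-1.   0.4  0.1] tilt [-0.001 -0.003 -1.   ] | shift [0.0005 0.0012 0.112 ] dist 0.112 yaw 0.001
```

View pics/w11.png

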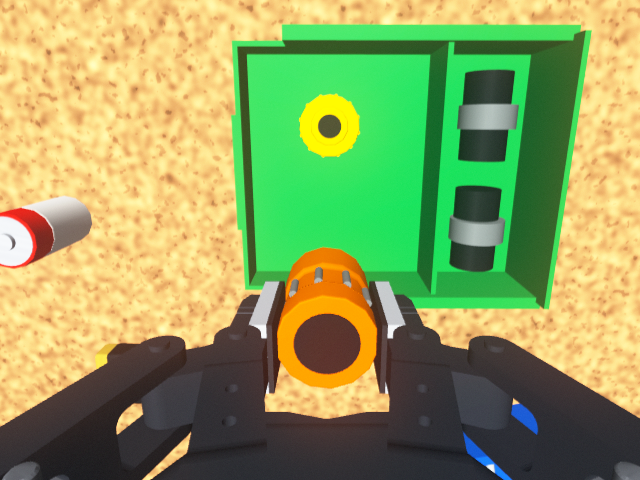

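Emit:
play_rows(rows=[0,0,0.015,0,-1,0,0.001,0.045,0,-1,0,0.001,0.075,0,-1,0,0.001,0.095,0,-1,0,0.001,0.106,0,-1,0,0.001,0.11,0,-1,0,0.001,0.1125,0,-1,0,0.001,0.1125,0,-1])

```text
time: 20.9
tcp_pos: [0.5895, 0.2489, 0.0301]
orientation: [0.0, 0.753, 0.658, 0.001]
force: [0.3, -0.3, 0.6]
finger_gap: 0.0312
```

Emit:
play_rows(rows=[0,0,0.001,0,-1,0,0,0.001,0,-1,0,0,0.001,0,0.1,0,0,0.001,0,0.25,0,0,0.001,0,0.25,0,0,0.001,0,0.25,0,0,-0.015,0,0.25,0,0,-0.03,0,0.25])

```text
time: 21.9
tcp_pos: [0.5894, 0.2489, 0.0608]
orientation: [0.0, 0.753, 0.658, 0.0]
force: [-0.5, -0.6, 1.1]
finger_gap: 0.0532
```

Emit:
play_rows(rows=[0,0,-0.03,0,0.25,0,0,-0.06,0,0.25,0,0,-0.09,0,1,0,0,-0.11,0,1,0,0,-0.12,0,1,0,0,-0.12,0,1,0,0,-0.12,0,1,0,0,-0.12,0,1])

```text
time: 22.9
tcp_pos: [0.5883, 0.2485, 0.1778]
orientation: [-0.001, 0.753, 0.658, -0.001]
force: [-0.1, 0.0, -0.2]
finger_gap: 0.0862
```

```bash
python3 -c "
from h import *
c=manip.capture('wrist'); cv2.imwrite('pics/w12.png',c['image'][:,:,::-1]); 
go(.405,.275,.13,1.52)"
```

```text
t22.95 tcp [0.5884 0.2486 0.178 ] head 1.437 gap 0.0855 F [-0.5 -0.1 -0.4] tilt [-0.001 -0.002 -1.   ] | shift [ 0.0017 -0.1852  0.0484] dist 0.191 yaw -0.083
```

View pics/w12.png

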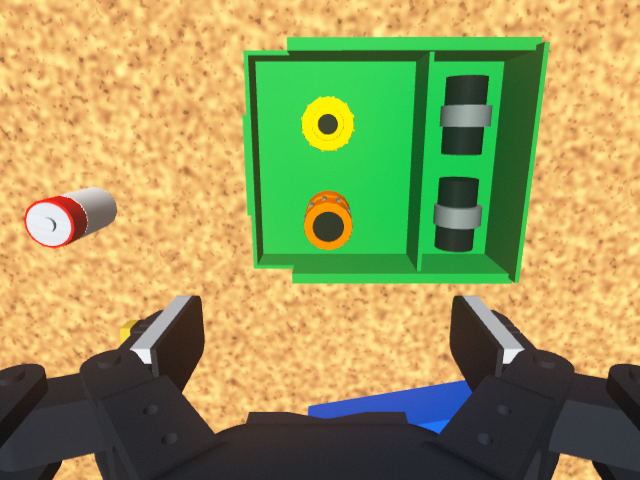

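Both fittings stand in the green bay: adaptor at (328,124), connector at (328,226). The white battery is next.

Emit:
play_rows(rows=[0,-0.02,0.002,-0.01,1,0.001,-0.055,0.008,-0.03,1,0.002,-0.095,0.02,-0.05,1,0.002,-0.135,0.034,-0.07,1,0.002,-0.165,0.044,-0.08,1,0.002,-0.182,0.048,-0.083,1,0.002,-0.1855,0.0485,-0.083,1,0.002,-0.1855,0.0485,-0.083,1])

```text
time: 23.95
tcp_pos: [0.4065, 0.2757, 0.1315]
orientation: [0.0, 0.725, 0.689, 0.001]
force: [0.6, 0.3, -0.7]
finger_gap: 0.0852
```

```bash
python3 -c "
from h import *
c=manip.capture('wrist'); cv2.imwrite('pics/w13.png',c['image'][:,:,::-1]); 
W=cloud(c);S=W.reshape(-1,3);S=S[(S[:,2]>.045)&(S[:,2]<.075)&(np.hypot(S[:,0]-.405,S[:,1]-.275)<.04)];print(len(S),(S.min(0)+S.max(0))/2,np.ptp(S,0))
go(.405,.2745,.031,1.52)"
```

```text
2889 [0.40804133 0.2757113  0.05444975] [0.0323557  0.03271444 0.0186747 ]
t24.00 tcp [0.4067 0.2756 0.1316] head 1.519 gap 0.0852 F [ 0.3 -0.1  0.7] tilt [ 0.001  0.002 -1.   ] | shift [-0.0013 -0.0018  0.1006] dist 0.101 yaw -0.001
```

View pics/w13.png

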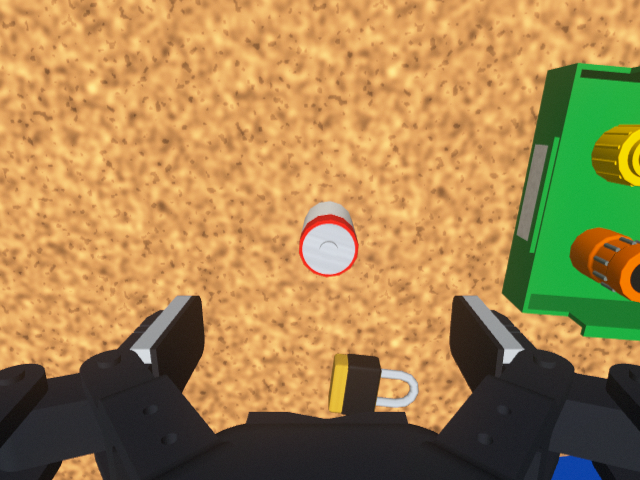

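The white battery is centred at (329,247).

Emit:
play_rows(rows=[-0.0005,0,0.015,0,1,-0.0005,0,0.045,0,1,-0.0005,0,0.075,0,1,-0.0005,0,0.095,0,1,-0.0005,0,0.1005,0,1,-0.0005,0,0.1005,0,-1,-0.0005,0,0.1005,0,-1,-0.0005,0,0.1005,0,-1], newtons=50)

```text
time: 25.0
tcp_pos: [0.4063, 0.2753, 0.0313]
orientation: [0.001, 0.725, 0.689, 0.001]
force: [-0.6, -0.1, 7.2]
finger_gap: 0.0322
```

Emit:
play_rows(rows=[0,0,0,0,-1,0,0,-0.01,0,-1,0,0,-0.035,0,-1,0,0,-0.065,0,-1,0,0,-0.095,0,-1,0,0,-0.115,0,-1,0,0,-0.12,0,-1,0,0,-0.12,0,-1])

```text
time: 26.0
tcp_pos: [0.405, 0.2749, 0.15]
orientation: [-0.0, 0.725, 0.689, -0.0]
force: [-0.7, 0.2, -1.7]
finger_gap: 0.0318
```

```bash
python3 -c "
from h import *
c=manip.capture('wrist'); cv2.imwrite('pics/w14.png',c['image'][:,:,::-1]); 
go(.624,-.231,.15,1.52)"
```

```text
t26.05 tcp [0.4046 0.2747 0.1493] head 1.520 gap 0.0318 F [-0.   0.5 -2.4] tilt [-0.001 -0.002 -1.   ] | shift [-0.4939  0.2449 -0.0007] dist 0.551 yaw -0.000
```

View pics/w14.png

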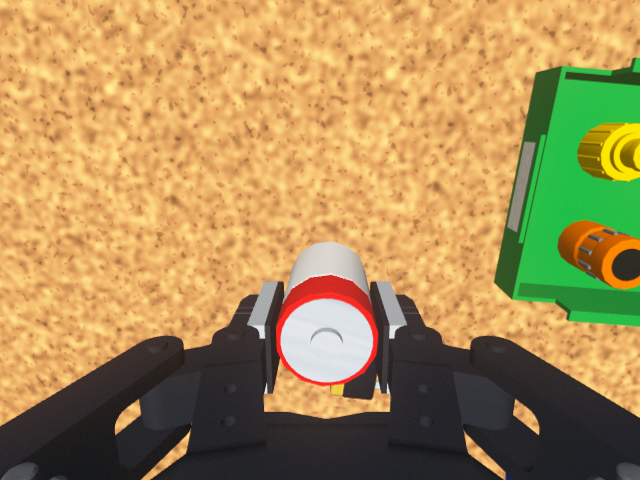

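Emit:
play_rows(rows=[-0.018,0.009,0,0,-1,-0.055,0.027,0,0,-1,-0.1,0.05,0,0,-1,-0.148,0.073,0,0,-1,-0.196,0.097,0,0,-1,-0.245,0.121,0,0,-1,-0.294,0.146,0,0,-1,-0.343,0.17,0,0,-1])

```text
time: 27.05
tcp_pos: [0.5573, -0.0777, 0.1486]
orientation: [-0.001, 0.725, 0.689, -0.001]
force: [0.4, 0.8, -1.8]
finger_gap: 0.0319
```

Emit:
play_rows(rows=[-0.048,0.024,0,0,-1,-0.095,0.047,0,0,-1,-0.13,0.065,0,0,-1,-0.147,0.073,0,0,-1,-0.151,0.075,0,0,-1,-0.151,0.075,0,0,-1,-0.151,0.075,0,0,-1,-0.151,0.075,0,0,-1])

```text
time: 28.05
tcp_pos: [0.6247, -0.2298, 0.1505]
orientation: [-0.0, 0.724, 0.689, 0.0]
force: [-0.5, -0.3, -1.9]
finger_gap: 0.0319
```

```bash
python3 -c "
from h import *
c=manip.capture('wrist'); cv2.imwrite('pics/w15.png',c['image'][:,:,::-1]); 
go(.624,-.231,.037,1.52)"
```

```text
t28.10 tcp [ 0.6248 -0.23    0.1506] head 1.521 gap 0.0316 F [ 0.3  0.4 -1. ] tilt [ 0.  0. -1.] | shift [-0.0011 -0.0008  0.1136] dist 0.114 yaw 0.001
```

View pics/w15.png

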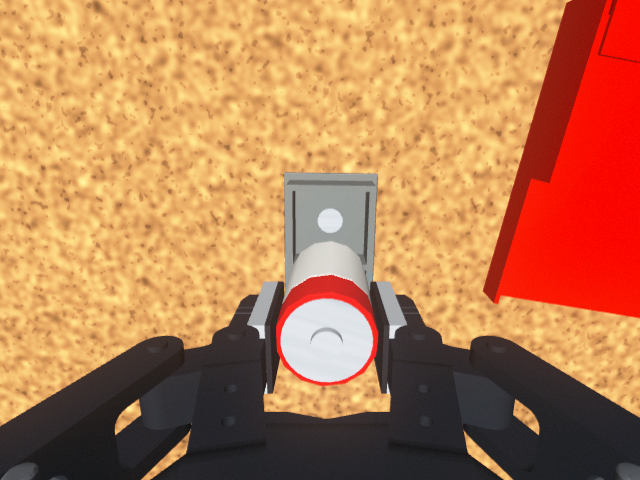

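The left well mark at (330,220) lines up with the gripper centre line at column 327. Lowering.

Emit:
play_rows(rows=[-0.0005,0,0.015,0,-1,-0.001,0,0.045,0,-1,-0.001,0,0.075,0,-1,-0.001,0,0.097,0,-1,-0.001,0,0.108,0,-1,-0.001,0,0.112,0,-1,-0.001,0,0.114,0,-1,-0.001,0,0.114,0,-1])

```text
time: 29.1
tcp_pos: [0.6254, -0.2322, 0.0374]
orientation: [0.001, 0.725, 0.689, 0.0]
force: [0.3, -0.4, -1.2]
finger_gap: 0.0318
```

Emit:
play_rows(rows=[0,0,0.0015,0,-1,0,0,0.0015,0,-1,0,0,0.0015,0,-1,0,0,0.0015,0,-0.1,0,0,0.0015,0,0.2,0,0,0.0015,0,0.3,0,0,0.0015,0,0.3,0,0,-0.02,0,0.3])

```text
time: 30.1
tcp_pos: [0.6232, -0.231, 0.0547]
orientation: [-0.002, 0.725, 0.689, -0.001]
force: [0.3, -0.9, 0.4]
finger_gap: 0.0555
```

Emit:
play_rows(rows=[0,0,-0.04,0,0.3,0,0,-0.08,0,0.3,0,0,-0.11,0,1,0,0,-0.12,0,1,0,0,-0.12,0,1,0,0,-0.12,0,1,0,0,-0.12,0,1,0,0,-0.12,0,1])

```text
time: 31.1
tcp_pos: [0.6244, -0.2316, 0.1751]
orientation: [-0.001, 0.725, 0.689, -0.0]
force: [1.0, 0.1, 0.4]
finger_gap: 0.0854
```

```bash
python3 -c "
from h import *
c=manip.capture('wrist'); cv2.imwrite('pics/w16.png',c['image'][:,:,::-1]); 
go(.418,.154,.13,-.165)
go(.418,.154,.13,-.165+np.pi)"
```

```text
t31.15 tcp [ 0.6245 -0.2317  0.1754] head 1.520 gap 0.0854 F [ 0.7 -0.1  0.3] tilt [ 0.001 -0.001 -1.   ] | shift [ 0.3746 -0.2258  0.046 ] dist 0.440 yaw 1.685
t31.15 tcp [ 0.6245 -0.2317  0.1754] head 1.520 gap 0.0854 F [ 0.7 -0.1  0.3] tilt [ 0.001 -0.001 -1.   ] | shift [ 0.3746 -0.2258  0.046 ] dist 0.440 yaw -1.457
```

View pics/w16.png

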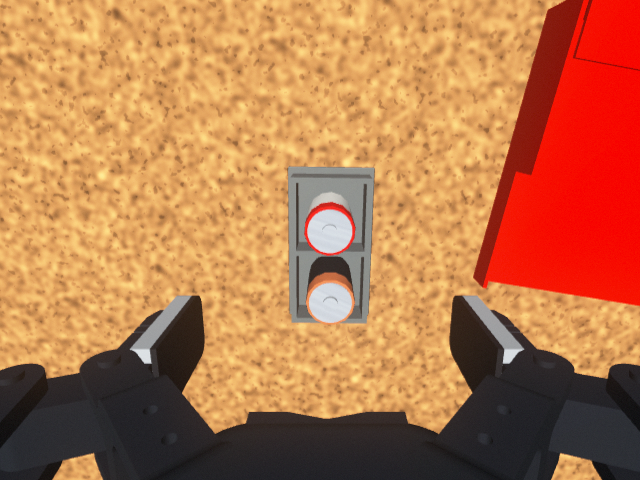

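Both batteries stand in their wells: white at (330,230), copper at (330,301). The padlock is next, in two calls with the turn.

Emit:
play_rows(rows=[0.02,-0.012,0,-0.08,1,0.06,-0.036,0,-0.22,1,0.11,-0.066,0,-0.38,1,0.16,-0.096,0.005,-0.54,1,0.21,-0.126,0.015,-0.7,1,0.255,-0.154,0.025,-0.87,1,0.3,-0.18,0.035,-1.03,1,0.34,-0.205,0.04,-1.19,1])

```text
time: 32.15
tcp_pos: [0.4361, 0.1196, 0.1358]
orientation: [-0.0, 0.212, 0.977, 0.0]
force: [0.0, -0.1, 0.5]
finger_gap: 0.0851
```

```bash
python3 -c "
from h import *
go(.418,.154,.13,-.165+np.pi)"
```

```text
t32.15 tcp [0.4361 0.1196 0.1358] head 2.715 gap 0.0851 F [ 0.  -0.1  0.5] tilt [ 0. -0. -1.] | shift [0.0307 0.0238 0.0058] dist 0.039 yaw -0.261
```

Emit:
play_rows(rows=[0.012,0.01,0.002,-0.12,1,0.024,0.019,0.005,-0.22,1,0.031,0.024,0.006,-0.261,1,0.031,0.024,0.006,-0.261,1,0.031,0.024,0.006,-0.261,1,0.031,0.024,0.006,-0.261,1,0.031,0.024,0.006,-0.261,1,0.031,0.024,0.006,-0.261,1])

```text
time: 33.15
tcp_pos: [0.4194, 0.1528, 0.1303]
orientation: [0.0, 0.086, 0.996, -0.0]
force: [-0.9, -0.7, 0.3]
finger_gap: 0.0854
```

```bash
python3 -c "
from h import *
c=manip.capture('wrist'); cv2.imwrite('pics/w17.png',c['image'][:,:,::-1]); 
go(.418,.154,.003,-.165+np.pi)"
```

```text
t33.20 tcp [0.4194 0.1528 0.1303] head 2.970 gap 0.0852 F [-0.2  0.3  0.5] tilt [-0. -0. -1.] | shift [0.0016 0.0009 0.1273] dist 0.127 yaw -0.006
```

View pics/w17.png

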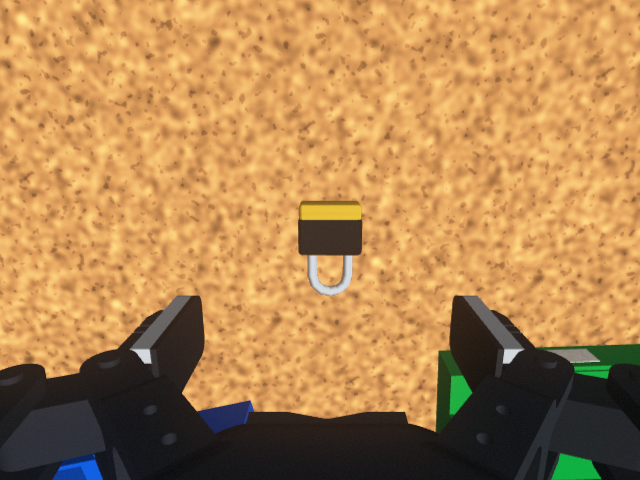

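The padlock is square to the jaws; its body spans columns 299–361 and rows 202–254, with the shackle towards the robot's front.

```bash
python3 -c "
from h import *
c=manip.capture('wrist')
for p in((299,254),(361,254),(330,254),(330,220),(330,205),(330,230)): print(p,ray(c,*p,.018).round(4))
W=cloud(c);S=W.reshape(-1,3);S=S[(S[:,2]>.0155)&(S[:,2]<.022)&(np.hypot(S[:,0]-.418,S[:,1]-.154)<.05)]
r=cv2.minAreaRect((S[:,:2]*1000).astype(np.float32));print(r,np.median(S,0))
go(.418,.154,.002)"
```

```text
(299, 254) [0.4332 0.133  0.018 ]
(361, 254) [0.4402 0.1728 0.018 ]
(330, 254) [0.4367 0.1529 0.018 ]
(330, 220) [0.4143 0.1567 0.018 ]
(330, 205) [0.4047 0.1584 0.018 ]
(330, 230) [0.4208 0.1556 0.018 ]
((420.9185485839844, 155.29345703125), (41.04963684082031, 33.832244873046875), 80.06653594970703) [0.42024632 0.15539155 0.01924437]
t33.25 tcp [0.4193 0.1528 0.1303] head 2.971 gap 0.0854 F [ 0.7 -0.4  0.7] tilt [ 0.  0. -1.] | shift [0.0015 0.0009 0.1283] dist 0.128 yaw 0.000
```

Emit:
play_rows(rows=[0,0.001,0.015,0,1,0,0.002,0.05,0,1,0,0.002,0.085,0,1,0,0.002,0.11,0,1,0,0.002,0.122,0,1,0,0.002,0.127,0,1,0,0.002,0.128,0,1,0,0.002,0.128,0,1])

```text
time: 34.25
tcp_pos: [0.4205, 0.155, 0.0031]
orientation: [0.001, 0.085, 0.996, 0.0]
force: [-0.1, -0.1, 0.0]
finger_gap: 0.0851
```

Emit:
play_rows(rows=[0,0,0,0,-1,0,0,0,0,-1,0,0,0,0,-1,0,0,0,0,-1,0,0,0,0,-1,0,0,0,0,-1,0,0,0,0,-1,0,0,0,0,-1], newtons=60)

```text
time: 35.25
tcp_pos: [0.4203, 0.155, 0.0029]
orientation: [0.001, 0.085, 0.996, 0.0]
force: [-1.1, -1.0, 5.7]
finger_gap: 0.0383
```

Gripped at 38 mm, so the body is in the jaws. Lifting.

Emit:
play_rows(rows=[0,0,-0.005,0,-1,0,0,-0.015,0,-1,0,0,-0.035,0,-1,0,0,-0.065,0,-1,0,0,-0.095,0,-1,0,0,-0.115,0,-1,0,0,-0.12,0,-1,0,0,-0.12,0,-1])

```text
time: 36.25
tcp_pos: [0.4192, 0.1549, 0.122]
orientation: [-0.0, 0.085, 0.996, -0.0]
force: [-0.7, 0.1, -1.0]
finger_gap: 0.0386
```

```bash
python3 -c "
from h import *
c=manip.capture('wrist'); cv2.imwrite('pics/w18.png',c['image'][:,:,::-1]); 
go(.597,.0,.12,.052+np.pi)"
```

```text
t36.30 tcp [0.4188 0.1548 0.1214] head 2.971 gap 0.0384 F [-0.8 -0.8 -2.4] tilt [ 0.002 -0.    -1.   ] | shift [-0.2019 -0.1223  0.0011] dist 0.236 yaw -0.223
```

View pics/w18.png

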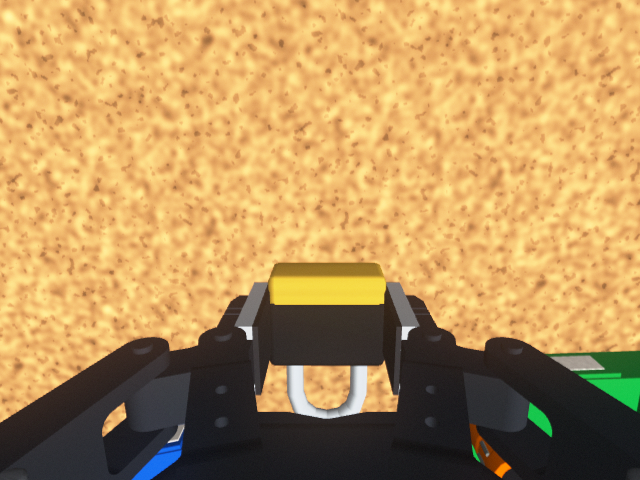

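The padlock is held level, with the shackle at (328,395). Carrying it to the blue bin.

Emit:
play_rows(rows=[-0.015,-0.009,0,-0.02,-1,-0.047,-0.028,0,-0.05,-1,-0.085,-0.052,0,-0.09,-1,-0.125,-0.076,0,-0.14,-1,-0.16,-0.098,0,-0.18,-1,-0.187,-0.114,0,-0.21,-1,-0.2,-0.122,0,-0.223,-1,-0.202,-0.122,0,-0.223,-1])

```text
time: 37.3
tcp_pos: [0.5975, 0.0002, 0.1211]
orientation: [-0.001, -0.026, 1.0, 0.0]
force: [-0.3, -0.3, -2.3]
finger_gap: 0.0384
```

```bash
python3 -c "
from h import *
c=manip.capture('wrist'); cv2.imwrite('pics/w19.png',c['image'][:,:,::-1]); 
go(.597,.0,.0085,.052+np.pi)"
```

```text
t37.35 tcp [0.5973 0.0007 0.1213] head -3.090 gap 0.0385 F [-0.6  0.  -2. ] tilt [ 0.002  0.001 -1.   ] | shift [ 1.000e-04 -8.000e-04  1.128e-01] dist 0.113 yaw -0.000
```

View pics/w19.png

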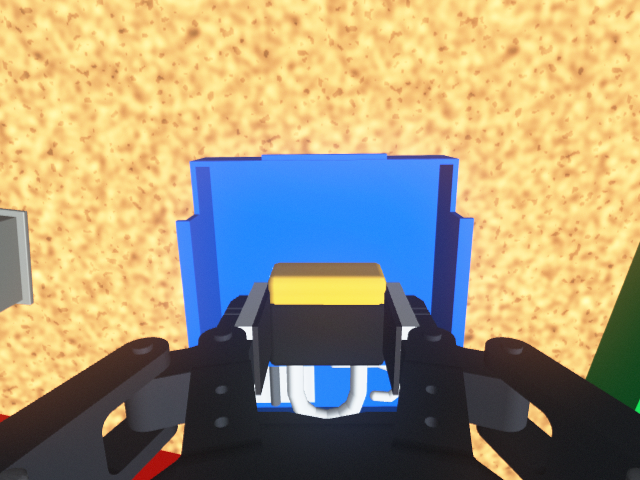

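Emit:
play_rows(rows=[0,-0.001,0.015,0,-1,0,-0.001,0.045,0,-1,0,-0.001,0.075,0,-1,0,-0.001,0.096,0,-1,0,-0.001,0.107,0,-1,0,-0.001,0.111,0,-1,0,-0.001,0.113,0,-1,0,-0.001,0.113,0,-1])

```text
time: 38.35
tcp_pos: [0.5987, -0.0008, 0.0102]
orientation: [0.001, -0.026, 1.0, -0.0]
force: [-0.2, -0.5, -3.0]
finger_gap: 0.0383
```

Emit:
play_rows(rows=[0,0,0.0015,0,-1,0,0,0.0025,0,-1,0,0,0.0025,0,-1,0,0,0.0025,0,-1,0,0,0.0025,0,0.1,0,0,0.0025,0,0.3,0,0,0.0025,0,0.3,0,0,0.0025,0,0.3])

```text
time: 39.35
tcp_pos: [0.5981, -0.0007, 0.007]
orientation: [0.0, -0.026, 1.0, -0.0]
force: [0.2, 0.6, -0.4]
finger_gap: 0.0557
```

Emit:
play_rows(rows=[0,0,-0.015,0,0.3,0,0,-0.045,0,0.3,0,0,-0.08,0,0.3,0,0,-0.12,0,0.3,0,0,-0.15,0,0.3,0,0,-0.16,0,0.3,0,0,-0.16,0,0.3,0,0,-0.16,0,0.3])

```text
time: 40.35
tcp_pos: [0.597, -0.0005, 0.165]
orientation: [-0.002, -0.026, 1.0, 0.0]
force: [0.2, 0.5, -0.4]
finger_gap: 0.0554
```

```bash
python3 -c "
from h import *
c=manip.capture('wrist'); cv2.imwrite('pics/w20.png',c['image'][:,:,::-1]); 
go(.45,-.2,.25)"
```

```text
t40.40 tcp [ 5.969e-01 -5.000e-04  1.648e-01] head -3.089 gap 0.0556 F [-0.1  0.3  1.2] tilt [ 0.003  0.001 -1.   ] | shift [ 0.1574 -0.1915 -0.0848] dist 0.262 yaw 0.000
```

View pics/w20.png

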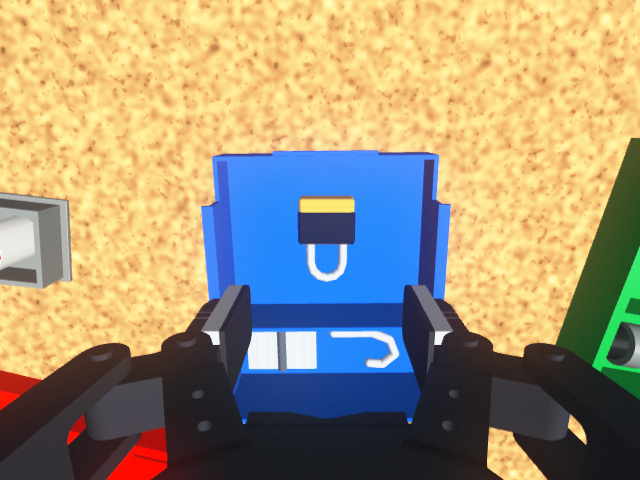

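The padlock lies flat in the blue bay at (327,225). I'll move the arm clear for a final overhead check.

Emit:
play_rows(rows=[0.01,-0.012,-0.01,0,0.3,0.03,-0.036,-0.03,0,0.3,0.06,-0.073,-0.045,0,0.3,0.09,-0.11,-0.06,0,0.3,0.12,-0.146,-0.075,0,0.3,0.145,-0.178,-0.085,0,0.3,0.157,-0.19,-0.085,0,0.3,0.157,-0.19,-0.085,0,0.3])

```text
time: 41.4
tcp_pos: [0.4503, -0.199, 0.2514]
orientation: [-0.0, -0.025, 1.0, 0.0]
force: [0.2, -0.1, 0.4]
finger_gap: 0.0556
```

```bash
python3 -c "
from h import *
c=manip.capture('top'); cv2.imwrite('pics/t20.png',c['image'][:,:,::-1]);
c=manip.capture('side'); cv2.imwrite('pics/s20.png',c['image'][:,:,::-1])
go(0.3,-.4,.25)"
```

```text
t41.50 tcp [ 0.4511 -0.1979  0.2511] head -3.089 gap 0.0554 F [ 0.6  0.8 -0. ] tilt [ 0.001  0.001 -1.   ] | shift [ 0.1615 -0.1939  0.001 ] dist 0.252 yaw 0.000
```

View pics/t20.png

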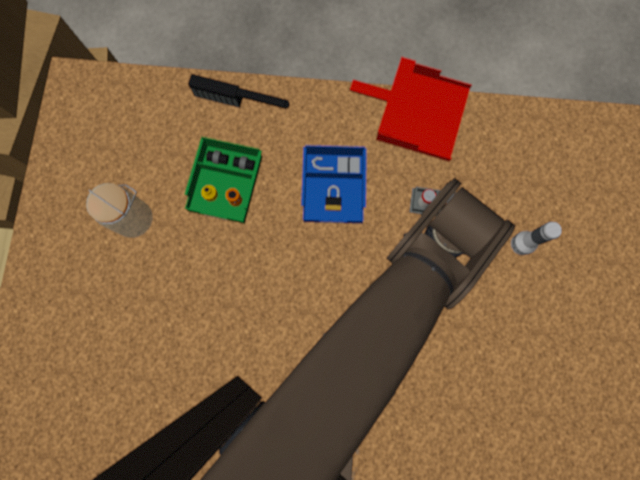

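View pics/s20.png

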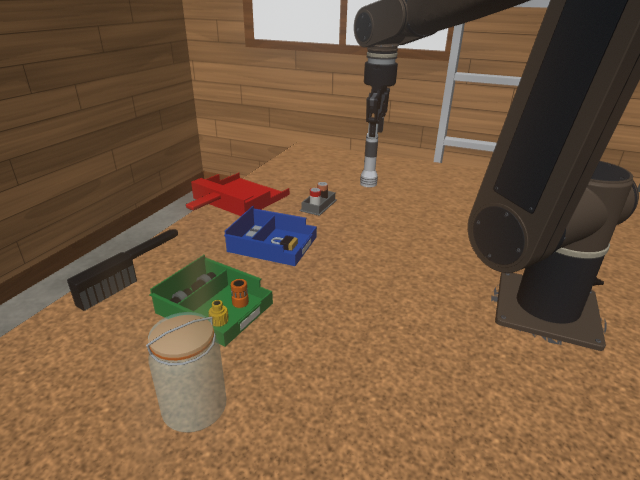

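The arm hides the copper battery from above, so I'll shift it to the middle and measure the final positions.

Emit:
play_rows(rows=[0,0.02,0,0,0.3,0,0.06,0,0,0.3,0,0.11,0,0,0.3,0,0.16,0,0,0.3,0,0.205,0,0,0.3,0,0.235,0,0,0.3,0,0.25,0,0,0.3,0,0.25,0,0,0.3])

```text
time: 42.5
tcp_pos: [0.4378, 0.0524, 0.2516]
orientation: [-0.0, -0.028, 1.0, -0.0]
force: [-0.6, -0.3, -0.7]
finger_gap: 0.0553
```

```bash
python3 -c "
from h import *
import pickle
np.set_printoptions(precision=4,suppress=True)
c=manip.capture('top'); W=cloud(c); W0=cloud(pickle.load(open('top0.pkl','rb')))
def blob(W,x,y,r,z0,z1):
    S=W.reshape(-1,3);S=S[(S[:,2]>z0)&(S[:,2]<z1)&(np.hypot(S[:,0]-x,S[:,1]-y)<r)];return len(S),(S.min(0)+S.max(0))/2
def loc(p,o,t):
    d=p[:2]-o; C,S=np.cos(t),np.sin(t); return np.array([C*d[0]+S*d[1],-S*d[0]+C*d[1]])
cad=np.array([.6225,-.2567])
for n,x,y,r,a,b,o,t in(('white',.624,-.231,.025,.05,.08,cad,-.05),('copper',.622,-.284,.025,.05,.08,cad,-.05),('con',.589,.249,.03,.045,.065,np.array([.6254,.2768]),-.133),('tap',.597,.314,.03,.04,.055,np.array([.6254,.2768]),-.133),('pad',.598,0,.03,.017,.03,np.array([.638,.002]),.053)):
    k,p=blob(W,x,y,r,a,b); print(n,k,p,'local',loc(p,o,t) if k else '')
for n,x,y,r in(('jar',.52,.497,.08),('torch',.535,-.48,.06)): print(n,blob(W0,x,y,r,.02,.2),blob(W,x,y,r,.02,.2))
crop(c,'t21.png',170,130,300,110,2.6)
"
```

```text
white 152 [ 0.6228 -0.2318  0.0595] local [-0.001   0.0249]
copper 160 [ 0.6212 -0.2803  0.0598] local [-0.0001 -0.0236]
con 145 [0.5851 0.2478 0.0538] local [-0.0361 -0.0341]
tap 59 [0.5941 0.3124 0.0466] local [-0.0358  0.0311]
pad 76 [ 0.6011 -0.0128  0.0229] local [-0.0376 -0.0128]
jar (2461, array([0.5192, 0.4971, 0.0951])) (2464, array([0.519 , 0.4966, 0.0956]))
torch (875, array([ 0.5349, -0.4792,  0.0982])) (874, array([ 0.5348, -0.4792,  0.0982]))
```

View pics/t21.png

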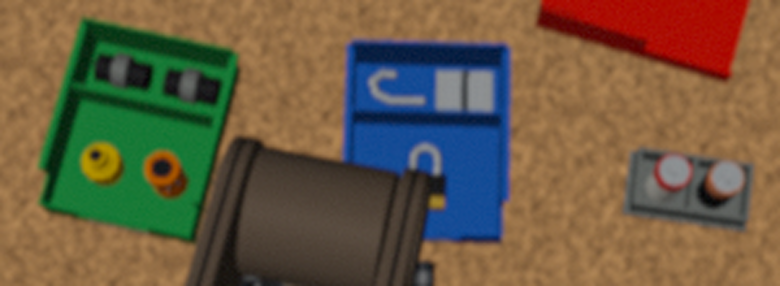

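All the items are in place and within limits; the arm partly covers the padlock here, but the previous overhead view showed it whole. Handing in.

```bash
python3 -c "
from cell import manip
manip.close_job()"
```

```text
the job is handed in; nothing more can be done
```

I handed the job in at about 42.5 s of the 131 s allowed, with all five things sorted. `close_job` gives no verdict, so these results rest on my own checks.

| Item | Where it is | Last measurement, in the caddy's or bin's frame (x, y) |
|---|---|---|
| Copper battery | Right (-y) well | about 0, -24 mm, upright |
| White battery | Left (+y) well | about -1, +25 mm, upright |
| Hose connector | Green front bay, standing | about -36, -34 mm |
| Tap adaptor | Green front bay, standing | about -36, +31 mm |
| Padlock | Blue front bay, lying flat, shackle towards the divider | about -40, 0 mm, from the tool position when I released it |

- **Within limits:** all of these positions are inside the required ranges. I set each thing down within a few millimetres of its floor before opening the fingers.
- **Jar and torch:** they moved less than 1 mm between the first and last overhead pictures.
- **One disagreement:** the last overhead depth check put the padlock at y -13 mm instead of about 0. The arm was covering part of it in that view, and both values are well inside the ±63 mm limit. Earlier wrist, side and overhead pictures showed it whole and flat on the floor.

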